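# Seat a specimen mount and close the clamp

## Task

Take the red resin specimen mount from the tray and put it, metal face up, in the round pocket of the specimen clamp. The pocket's seat is stiff and holds the mount a little proud, so press the mount down until it comes up solid and is fully home, and only then swing the hinged blue clamp frame down over it until it is fully closed. Leave the other two mounts standing where they are.

Things in the scene. Friction and masses are not known exactly. Their poses are not given: they have to be found in the camera images.
- puck_red_center (a point): centre (half-way up) of the red resin specimen mount, an upright cylinder 30 mm in diameter, 32 mm tall, a square metal specimen in its top face; the part to load, about 50 g (it may vary by a third). Its z axis points up, out of the metal face. The lowest 2.5 mm of its side are chamfered. Fully home in the pocket, this point is 32 mm above the holder's origin and the mount's top is 18 mm above the block's top face
- puck_black_center (a point): centre (half-way up) of the black resin specimen mount, an upright cylinder 30 mm in diameter, 32 mm tall, a square metal specimen in its top face; a bystander on the same tray, to be left alone
- puck_green_center (a point): centre (half-way up) of the green resin specimen mount, an upright cylinder 30 mm in diameter, 32 mm tall, a square metal specimen in its top face; a bystander on the same tray, to be left alone. The three mounts stand in a row about 85 mm apart, in any order, on a flat grey tray 6 mm thick
- holder: the specimen clamp, fixed to the bench: aluminium block 64 x 64 mm, 30 mm high, with a vertical round pocket of 33 mm diameter in the middle of its top. Origin: on the bench, on the pocket's axis; z up; x points from the pocket to the hinge at the rear, held by two posts 60 mm high at x = 55 mm, y = +21 and -21 mm.
- pocket (a point): on the pocket's axis, 16 mm above the bench: where the top of the pocket's brass seat (and the foot of the mount) is when fully down. The seat is a disc held by friction, no spring: it starts 2.5 to 8 mm higher, unknown and hard to see, slides down under about 5 N, stays where it is left and is solid at its hard stop, 14 mm below the block's top.
- clamp (a joint): angle of the hinged clamp frame in rad: 0 is closed (level, on its own stop), growing as it swings up and back; starts open, leaning back at 1.95 to 2.35 (end 2.4). The hinge has friction (0.07 N m) and stays where it is left. The frame is 28 mm wide; closed, its underside is 49 mm above the bench, about 1 mm above a mount that is fully home.
- clamp_ball (a point): centre of the yellow ball grip, 18 mm in diameter, at the free end of the blue clamp frame, 105 mm from the hinge axis, on an 8 mm wide neck about 20 mm long. Closed, it is 50 mm in front of the pocket's axis (holder x = -50 mm) and 52 mm above the bench.
- clamp_hinge (a point): mid-point of the clamp's hinge axis, which runs along the holder's y; it lies at holder x = 55 mm, y = 0, 52 mm above the bench.

How it is judged:
By the outcome, as a careful person would: the job done as asked, in the order asked, and still so for the second after the job is handed in, with the robot touching nothing.
It also fails if it takes over 69 s, if anything falls off the work surface, if the arm or the gripper's body presses on something with over 40 N, if the wrist force passes 120 N, or if a joint passes its speed limit or range.

## Robot

A 7-joint arm with a two-finger parallel gripper is mounted at the origin on the work surface. World frame = base frame: x ahead of the robot, y to its left, z up, the work surface at z = 0. Lengths are in m, angles in rad, forces in N, time in s.
With the tool pointing down it reaches from about 0.425 to 0.825 m from the base axis. Payload 3.6 kg.
Tool frame: the origin (TCP) lies between the finger pads; the fingertips stand 17 mm ahead of it and the grasp point (between the pads) lies 2 mm behind it; z points along the fingers, y is the direction in which the jaws open and shut (so a half turn about z gives the same grasp; the last joint's range is limited). The gripper opens to 93 mm and grips with 3 to 60 N. Pads are 15 mm wide; open, the fingers measure 128 mm over their backs; the gripper's body (75 mm by 188 mm) begins 65 mm behind the grasp point.
Start: joints at [-1.248, 0.615, -0.013, 1.423, 0.008, 1.103, -0.04], TCP at [0.222, 0.611, 0.215] pointing down, gripper open.
Joint ranges: [-3.12, 3.12], [-0.3, 2.06], [-1.34, 1.32], [0.26, 2.42], [-1.36, 4.5], [0.01, 1.98], [-2.84, 2.84]. Speed limits (rad/s): [2.79, 2.79, 3.14, 3.14, 3.14, 3.14, 3.14].

## Interface

Orientations are given as a rotation vector (axis times angle).
In Python, from bench import env, eyes gives the robot as it stands. The module is installed in compiled form; this text tells all that it offers.
- The arm moves only by the tool move_arm, never from a script. Its argument "motion" is a list of rows, each a list of 6 numbers: the shift along the tool's x, y, z in m, then the turn, a rotation vector about the tool's x, y, z in degrees. In form: [[x, y, z, ax, ay, az], ...]. A call has 1 to 5 rows; each row is the pose to reach, as a shift and turn from the pose commanded when the call began, along the tool's axes at that moment; what a row does not reach only later rows make up. A row lasts 1/8 s, in which the tool goes at most 62.5 mm and 10.7 degrees, less where a joint would pass 70% of its speed; a pose out of reach is approached as far as the arm can. A call with a gripper value outside its range is refused whole. "hand" is the closure, from 0 (fully open) to 1 (shut), set as the call begins (left out, the last holds). The fingers move at their own pace and stop on an object; the grip force is fixed at half the most. Time passes only in rows, so rows that repeat a pose let the fingers close. It gives the time, the measured TCP pose, the force and the opening at its end, in the units of the state.
- env.get_obs(): the state, without advancing time (a new reading comes with each control period).
- eyes.read_camera(name): name is "scene" or "top"; returns (picture, depth): 384x512x3 uint8, red, green, blue; 384x512 float32, m along the optical axis (not along the pixel's ray), 0 where there is no reading.
- eyes.camera_model(name): a dict with "vfov" (degrees; the focal length in pixels is half the picture's height over the tangent of half this angle, whatever the lens; pixels are square), "cx", "cy" (the principal point, pixels), "k1" (the pictures are not rectified: a ray, as slopes to the right and down, at radius r is drawn at 1 + k1 r^2 times it, then the intrinsics apply), "world_from_camera" (4x4, takes a point from camera to world coordinates). Camera axes: x right, y up, looking along -z (the intrinsics and any distortion apply to the point x, -y, -z); pixel columns grow to the right and rows downward; lengths in m; the calibration is good to about 2 mm. A picture is of the moment at which its call begins. camera_model takes no time and is no camera call.
- env.hand_in(): hands the job in, once; it reports no verdict.
The state is a dict: "time_s": time; "qpos": joint angles; "joint_vel": joint speeds; "tau": joint torques, N m; "ee_pos": TCP position; "tool_rot": TCP orientation; "force": force on the tool from outside, world axes, zero at the start; "ft_torque": the same for the moment, N m; "gripper_width": finger opening in m.
Only numpy, scipy, OpenCV 4.12 (cv2) and the standard library are available. Lean on these libraries where they do the work, as an engineer would, in place of code of your own. Each camera call takes 0.05 s, during which the arm holds its last target. There are 200 camera calls.

## Working session

There is one attempt and no reset: what is moved stays moved. The work goes in short steps, Python scripts to look and compute and a tool call to move; the robot and the scene stay as the last step left them, time stands still between calls to the robot, and variables do not carry over. Pictures are saved under pics/ and viewed, about 8 in all and at most 12, crops included, and the job is handed in when it is done.

Besides the shell and the picture viewer there is one more tool, called after "Emit:" by a JSON object that holds its "fn" and its "kwargs". move_arm: Moves the arm, as the interface text tells. Its arguments: {"type":"object","properties":{"motion":{"type":"array"},"hand":{"type":"number"}},"required":["motion"]}

```bash
mkdir -p pics; cat > h.py <<'E'
import numpy as np, cv2
from bench import env, eyes
from scipy.spatial.transform import Rotation as R
def K(n):
    m=eyes.camera_model(n); f=192/np.tan(np.radians(m['vfov'])/2); return m,f
def ray(n,u,v):
    m,f=K(n); p=cv2.undistortPoints(np.array([[[u,v]]],float),np.array([[f,0,m['cx']],[0,f,m['cy']],[0,0,1]]),np.array([m['k1'],0,0,0,0.]))[0,0]
    # note: undistort k1 model r is undistorted radius
    T=np.array(m['world_from_camera']); return T[:3,3],T[:3,:3]@np.array([p[0],-p[1],-1])
def onplane(n,u,v,z):
    o,d=ray(n,u,v); return o+d*(z-o[2])/d[2]
def pt(n,u,v,dep):
    o,d=ray(n,u,v); return o+d*dep
def shot(n,name):
    im,d=eyes.read_camera(n); cv2.imwrite('pics/'+name+'.png',im[:,:,::-1]); np.save('pics/'+name+'.npy',d); return im,d
def totool(p):
    s=env.get_obs(); return R.from_rotvec(s['tool_rot']).inv().apply(np.array(p)-s['ee_pos'])
E
python3 - <<'E'
from h import *
s=env.get_obs(); print(s)
a,_=shot('scene','s0'); b,_=shot('top','t0')
cv2.imwrite('pics/both0.png',np.hstack([a,b])[:,:,::-1][:, :])
for n in('scene','top'):print(eyes.camera_model(n))
im=cv2.imread('pics/both0.png'); cv2.imwrite('pics/both0.png',cv2.resize(im,(800,300)))
E
```

```text
{'time_s': 0.0, 'qpos': array([-1.24844779,  0.61589347, -0.01264429,  1.42486302,  0.00810787,
        1.10336842, -0.04039921]), 'joint_vel': array([ 0.0003636 , -0.00010329,  0.00012344, -0.00120559,  0.00057202,
        0.00128383, -0.00093429]), 'tau': array([ 1.06197404e-03, -4.58939624e+01,  2.09396062e-01, -1.65740776e+01,
       -6.10610750e-02,  2.04571139e-02,  2.03732102e-04]), 'ee_pos': array([0.22189346, 0.61012645, 0.21430968]), 'tool_rot': array([-0.54498031, -3.09354734,  0.00384596]), 'force': array([-0.34907589, -0.68856814, -0.05313353]), 'ft_torque': array([-0.03196897,  0.01420429,  0.00429428]), 'gripper_width': 0.0927962270871361}
{'vfov': 51.31632620407902, 'cx': 247.04415533071662, 'cy': 190.94904020786936, 'k1': 0.043740416858236264, 'world_from_camera': array([[ 0.20206494, -0.61685912,  0.76069349,  1.15599777],
       [ 0.9793635 ,  0.13052956, -0.15430221, -0.17597954],
       [-0.00411026,  0.77617451,  0.63050475,  0.55747329],
       [ 0.        ,  0.        ,  0.        ,  1.        ]])}
{'vfov': 46.627858360528805, 'cx': 255.463411116102, 'cy': 190.20176116032187, 'k1': 0.02705292319412788, 'world_from_camera': array([[-0.00388365,  0.98500986, -0.17245434,  0.40374206],
       [-0.9998692 , -0.00111735,  0.01613496, -0.04800324],
       [ 0.0157004 ,  0.17249445,  0.98488535,  0.87704366],
       [ 0.        ,  0.        ,  0.        ,  1.        ]])}
```

View pics/both0.png

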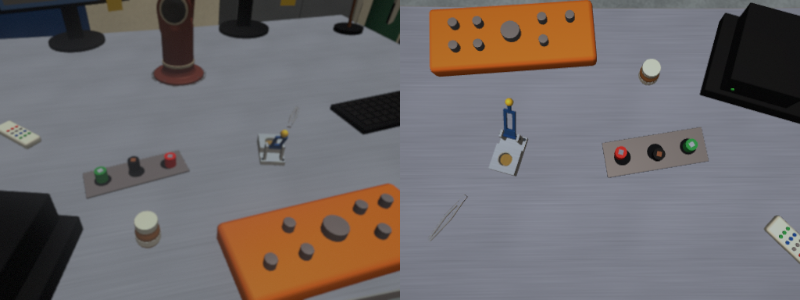

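The left half is the scene view and the right half is the top view. The top view, at half scale with x offset 400, shows red at about (621,153), black at (657,153), green at (691,146), the clamp block at (508,155) and the yellow ball at (509,102). Next I'll measure these positions.

```bash
python3 - <<'E'
from h import *
for n,f in(('top','t0'),('scene','s0')):
    im=cv2.imread(f'pics/{f}.png'); d=np.load(f'pics/{f}.npy'); hsv=cv2.cvtColor(im,cv2.COLOR_BGR2HSV)
    k=lambda lo,hi:cv2.inRange(hsv,np.array(lo),np.array(hi))
    M={'red':k((0,150,60),(6,255,255))|k((172,150,60),(180,255,255)),'green':k((45,80,40),(85,255,255)),'yellow':k((18,150,100),(32,255,255)),'blue':k((100,120,30),(125,255,255)),'brass':k((12,80,80),(24,200,255))}
    for c,m in M.items():
        nn,l,st,ce=cv2.connectedComponentsWithStats(m)
        for i in range(1,nn):
            if st[i,4]<25 or st[i,4]>1500: continue
            u,v=ce[i]; dd=np.median(d[l==i]); print(n,c,st[i],ce[i].round(1),pt(n,u,v,dd).round(4))
a=cv2.imread('pics/t0.png'); s=cv2.imread('pics/s0.png')
c1=cv2.resize(a[115:235,100:400],(800,320),interpolation=cv2.INTER_CUBIC); c2=cv2.resize(s[150:255,100:400],(800,280),interpolation=cv2.INTER_CUBIC)
cv2.imwrite('pics/c0.png',np.vstack([c1,c2]))
E
```

```text
top red [275 187  16  17 169] [282.1 195.5] [ 0.5403 -0.1125  0.038 ]
top green [362 178  19  17 216] [370.7 186. ] [ 0.5587 -0.2833  0.0369]
top yellow [135 126   9   9  69] [139. 130.] [0.6357 0.1371 0.1457]
top yellow [129 198  12  13  68] [134.7 203.5] [0.5278 0.1711 0.0209]
top blue [132 136  17  42 374] [139.6 159.2] [0.6004 0.1499 0.0828]
top brass [210  12  13  17  29] [214.1  17.6] [0.8995 0.0201 0.0522]
top brass [61 22 16 17 38] [70.1 31.5] [0.8644 0.3016 0.0563]
top brass [128  25  28  29  69] [144.3  34.6] [0.8621 0.1579 0.0516]
top brass [176  43  15  18  52] [182.2  52.3] [0.8246 0.082  0.0528]
top brass [93 48 14  9 25] [97.8 50.8] [0.8269 0.2474 0.0515]
top brass [60 50 18 18 62] [68.2 58.2] [0.811  0.3039 0.0513]
top brass [307  86  19  18  84] [313.1  97.5] [ 0.7382 -0.1773  0.0358]
top brass [134 126  11  10  48] [139.2 130.4] [0.6355 0.1372 0.1439]
top brass [128 197  15  15 181] [135.  203.9] [0.5271 0.1704 0.0206]
scene red [211 196  14  10  67] [217.3 201.4] [ 0.5504 -0.1137  0.0387]
scene green [120 213  19  22 244] [129.3 224.3] [ 0.5703 -0.2855  0.029 ]
scene yellow [360 167   8   7  41] [364.  170.1] [0.6429 0.1361 0.1441]
scene blue [ 99   7  14  30 230] [105.6  20.9] [-1.0843 -0.4492 -0.0655]
scene brass [136   0  22  15 283] [146.2   6.7] [-0.4658 -0.2211  0.148 ]
scene brass [359   0  19   7 113] [368.1   3. ] [-0.3664  0.6075  0.1384]
scene brass [359 166  10   9  62] [363.6 170.5] [0.6425 0.1359 0.143 ]
scene brass [181 301  12   6  26] [187.1 303.4] [ 0.7746 -0.1936  0.0345]
```

View pics/c0.png

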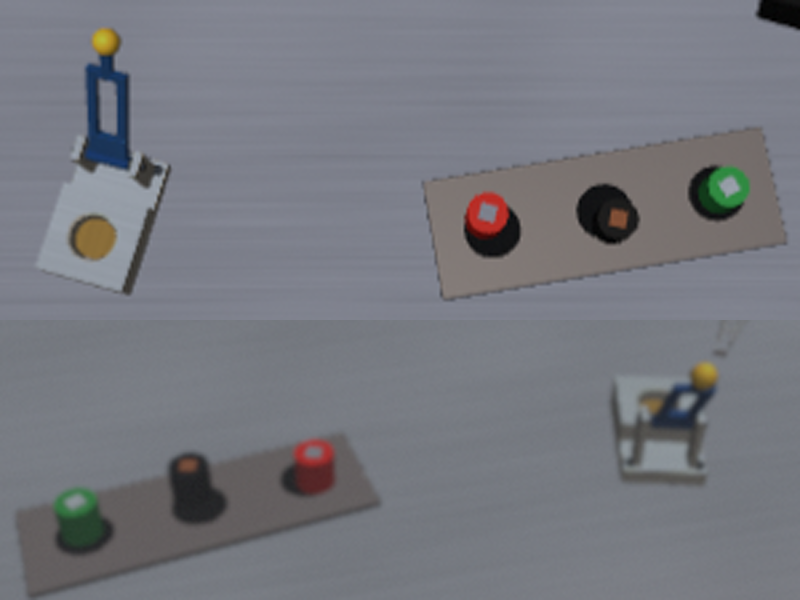

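```bash
cat > meas.py <<'E'
from h import *
def cloud(n,d):
    v,u=np.mgrid[0:384,0:512]; m,f=K(n)
    p=cv2.undistortPoints(np.stack([u,v],-1).reshape(-1,1,2).astype(float),np.array([[f,0,m['cx']],[0,f,m['cy']],[0,0,1]]),np.array([m['k1'],0,0,0,0.]))[:,0].reshape(384,512,2)
    T=np.array(m['world_from_camera']); c=np.stack([p[...,0],-p[...,1],-np.ones_like(p[...,0])],-1)*d[...,None]
    return c@T[:3,:3].T+T[:3,3]
E
python3 - <<'E'
from meas import *
for n,f in(('top','t0'),('scene','s0')):
    P=cloud(n,np.load(f'pics/{f}.npy')); 
    print(n,'bench z',np.median(P[250:330,200:300,2]) )
    for nm,c in(('red',(.542,-.113)),('black',(.54,-.197)),('green',(.56,-.284))):
        m=(np.hypot(P[...,0]-c[0],P[...,1]-c[1])<.03)&(P[...,2]>.033)&(P[...,2]<.044); q=P[m]
        (cx,cy),r=cv2.minEnclosingCircle(q[:,:2].astype(np.float32)); print(nm,m.sum(),q[:,:2].mean(0).round(4),(round(cx,4),round(cy,4),round(r,4)),np.median(q[:,2]).round(4))
    m=(np.hypot(P[...,0]-.527,P[...,1]-.17)<.055)&(abs(P[...,2]-.030)<.005)
    r=cv2.minAreaRect((P[m][:,:2]*1000).astype(np.float32)); print('block',m.sum(),r)
    m=(np.hypot(P[...,0]-.527,P[...,1]-.17)<.09)&(P[...,2]>.054)&(P[...,2]<.064);print('posts',P[m][:,:2].mean(0), m.sum())
    if n=='top':
        im=cv2.imread('pics/t0.png').astype(int); 
        hsv=cv2.cvtColor(im.astype(np.uint8),cv2.COLOR_BGR2HSV)
        print(hsv[192:216:2,120:150:2,1]); print(hsv[192:216:2,120:150:2,2])
        m=(np.hypot(P[...,0]-.527,P[...,1]-.17)<.012); print('seat z',np.percentile(P[m][:,2],[10,50,90]))
E
```

```text
top bench z 0.00042264326310698097
red 192 [ 0.5416 -0.1132] (0.542, -0.1129, 0.0152) 0.0385
black 191 [ 0.5371 -0.2063] (0.5373, -0.2068, 0.015) 0.0386
green 193 [ 0.5605 -0.2864] (0.5605, -0.2871, 0.0151) 0.0386
block 928 ((535.2417602539062, 166.39773559570312), (64.8250961303711, 82.49179077148438), 73.97266387939453)
posts [0.57873725 0.15336178] 176
[[ 26  27  26  26  25  27  26  26  26  26  27  26  26  26  26]
 [ 26  27  25  26  26  24  19  17  19  22  26  26  26  26  26]
 [ 26  26  27  26  13  28  23  63  61  20  12  26  25  26  26]
 [ 27  26  24  14  27  47 136 150 150 151  71  18  26  26  26]
 [ 26  26  27  20  36 143 149 148 150 151 149  70  25  26  26]
 [ 26  26  22  29 100 152 150 148 147 150 149 128  22  26  25]
 [ 25  28  19  27 121 149 148 150 151 150 149 135  20  26  26]
 [ 27  27  23  27 117 149 148 150 149 150 149  96  26  27  25]
 [ 25  26  26   4  59 147 149 150 148 150 143  10  26  26  26]
 [ 26  26  26  21  13  72 131 149 149 143  33  26  26  26  25]
 [ 27  26  26  26  25  12   2  20  35  15  28  26  27  26  26]
 [ 26  26  25  27  26  25  26  25  25  28  27  25
[... 474 characters left out ...]
100 140 136 138 137 139 135 141 168 169 166]
 [162 164 164 132  73 134 137 138 138 138 136 149 167 167 167]
 [166 165 164 158 115  82 134 137 139 130 145 166 165 165 165]
 [163 164 165 165 165 153 138 125 130 156 165 164 163 164 158]
 [164 164 162 163 164 163 165 165 164 164 163 162 163 164 143]]
seat z [0.01886494 0.02072499 0.02231479]
scene bench z 0.00011526933491684543
red 139 [ 0.5455 -0.1117] (0.543, -0.1133, 0.0163) 0.0385
black 145 [ 0.5406 -0.2068] (0.5382, -0.2065, 0.0161) 0.0387
green 154 [ 0.5646 -0.2871] (0.5626, -0.2872, 0.0159) 0.0373
block 307 ((533.6746826171875, 166.2809295654297), (61.095001220703125, 84.92430114746094), 71.05643463134766)
posts [0.5836382  0.15173423] 88
```

```bash
python3 - <<'E'
from meas import *
im=cv2.imread('pics/t0.png'); g=cv2.cvtColor(im,cv2.COLOR_BGR2HSV); b=((g[...,2]<152)|(g[...,1]>50)).astype(np.uint8)
w=np.zeros_like(b); cv2.circle(w,(135,204),13,1,-1); b&=w
n,l,st,ce=cv2.connectedComponentsWithStats(b); i=1+np.argmax(st[1:,4]); c=max(cv2.findContours((l==i).astype(np.uint8),0,1)[0],key=cv2.contourArea)
e=cv2.fitEllipse(c); print(e,onplane('top',*e[0],.030))
P=cloud('top',np.load('pics/t0.npy'))
m=(np.hypot(P[...,0]-.636,P[...,1]-.137)<.025)&(P[...,2]>.12)&(g[...,0]<35)&(g[...,1]>120); q=P[m]
from scipy.optimize import least_squares
print('ball',least_squares(lambda c:np.linalg.norm(q-c,axis=1)-.009,[.636,.137,.137],loss='soft_l1',f_scale=.001).x, m.sum())
s=env.get_obs();r=R.from_rotvec(s['tool_rot']);print(r.as_matrix().round(4))
for p in[(.5,.35,.23),(.542,-.113,.12)]:print(totool(p).round(4))
E
```

```text
((133.99679565429688, 203.48760986328125), (17.3822078704834, 18.510787963867188), 65.77014923095703) [0.52658416 0.17004317 0.03      ]
ball [0.63680272 0.13724245 0.13899117] 76
[[-9.398e-01  3.417e-01 -7.000e-04]
 [ 3.417e-01  9.398e-01 -2.200e-03]
 [-0.000e+00 -2.300e-03 -1.000e+00]]
[-0.3503 -0.1495 -0.0152]
[-0.5479 -0.5701  0.0957]
```

Emit:
{"fn": "move_arm", "kwargs": {"motion": [[-0.35,-0.15,-0.015,0,0,-4],[-0.35,-0.15,-0.015,0,0,-4],[-0.35,-0.15,-0.015,0,0,-4],[-0.35,-0.15,-0.015,0,0,-4],[-0.35,-0.15,-0.015,0,0,-4]], "hand": 0.3}}

```text
time_s: 0.72
ee_pos: [0.4509, 0.3955, 0.2275]
tool_rot: [-0.437, -3.111, 0.001]
force: [1.3, 0.9, -0.3]
gripper_width: 0.0651
```

```bash
python3 - <<'E'
from h import *
s=env.get_obs();print(s['time_s'],s['ee_pos'],R.from_rotvec(s['tool_rot']).as_matrix().round(3)[:,0],s['gripper_width'],totool((.542,-.113,.12)).round(4))
E
```

```text
0.725 [0.45089646 0.39545334 0.22747941] [-0.961  0.275  0.   ] 0.06510448369916827 [-0.2276 -0.4637  0.1077]
```

Emit:
{"fn": "move_arm", "kwargs": {"motion": [[-0.228,-0.464,0.0,0,0,0],[-0.228,-0.464,0.0,0,0,0],[-0.228,-0.464,0.0,0,0,0],[-0.228,-0.464,0.0,0,0,0],[-0.228,-0.464,0.0,0,0,0]]}}

```text
time_s: 1.35
ee_pos: [0.505, 0.0876, 0.2275]
tool_rot: [-0.436, -3.111, 0.0]
force: [1.4, -0.6, -0.2]
gripper_width: 0.0654
```

```bash
python3 - <<'E'
from h import *
s=env.get_obs();print(s['time_s'],s['ee_pos'],s['qpos'].round(2),totool((.542,-.113,.11)).round(4))
E
```

```text
1.35 [0.50497073 0.08757246 0.22754959] [-0.23  0.39  0.02  1.8  -0.01  0.95  1.09] [-0.0908 -0.1826  0.1176]
```

Emit:
{"fn": "move_arm", "kwargs": {"motion": [[-0.091,-0.183,0.118,0,0,0],[-0.091,-0.183,0.118,0,0,0],[-0.091,-0.183,0.118,0,0,0],[-0.091,-0.183,0.118,0,0,0],[-0.091,-0.183,0.118,0,0,0]]}}

```text
time_s: 1.98
ee_pos: [0.5402, -0.1163, 0.1073]
tool_rot: [-0.448, -3.105, 0.004]
force: [-0.0, 0.6, 0.3]
gripper_width: 0.0651
```

```bash
python3 - <<'E'
from h import *
s=env.get_obs();print(s['ee_pos'],s['force'],totool((.542,-.113,.0395)).round(4))
a,_=shot('top','t1'); b,_=shot('scene','s1')
c1=cv2.resize(a[110:250,210:410],(400,280)); c2=cv2.resize(b[120:260,90:290],(400,280)); cv2.imwrite('pics/c1.png',np.hstack([c1,c2])[:,:,::-1])
E
```

```text
[ 0.54017559 -0.11634464  0.10733222] [-0.01572976  0.60308879  0.27714936] [-0.0011  0.004   0.0678]
```

View pics/c1.png

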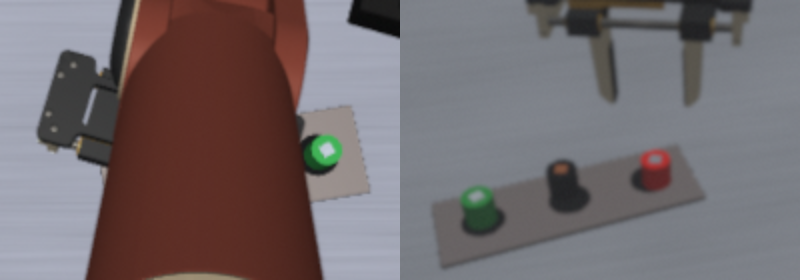

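Emit:
{"fn": "move_arm", "kwargs": {"motion": [[0,0,0.035,0,0,0],[0,0,0.035,0,0,0],[0,0,0.035,0,0,0]]}}

```text
time_s: 2.45
ee_pos: [0.543, -0.1102, 0.0759]
tool_rot: [0.433, 3.11, 0.001]
force: [-0.4, -0.4, -0.3]
gripper_width: 0.065
```

```bash
python3 - <<'E'
from h import *
s=env.get_obs();print(s['ee_pos'],s['force'],totool((.542,-.113,.0395)).round(4))
E
```

```text
[ 0.54297073 -0.11021749  0.0759409 ] [-0.42032638 -0.42273938 -0.33952855] [ 0.0002 -0.003   0.0364]
```

Emit:
{"fn": "move_arm", "kwargs": {"motion": [[0,-0.001,0.036,0,0,0],[0,-0.001,0.036,0,0,0],[0,-0.001,0.036,0,0,0],[0,-0.001,0.036,0,0,0]]}}

```text
time_s: 2.95
ee_pos: [0.543, -0.1124, 0.0403]
tool_rot: [0.436, 3.108, -0.0]
force: [0.4, -0.5, 0.5]
gripper_width: 0.0652
```

```bash
python3 - <<'E'
from h import *
s=env.get_obs();print(s['ee_pos'],s['force'],totool((.542,-.113,.0395)).round(4))
E
```

```text
[ 0.54302566 -0.11244291  0.04027724] [ 0.37477749 -0.47567221  0.48969169] [ 0.0008 -0.0008  0.0008]
```

Within 1 mm, so I'll close the gripper.

Emit:
{"fn": "move_arm", "kwargs": {"motion": [[0.001,-0.001,0.001,0,0,0],[0.001,-0.001,0.001,0,0,0],[0.001,-0.001,0.001,0,0,0],[0.001,-0.001,0.001,0,0,0],[0.001,-0.001,0.001,0,0,0]], "hand": 1}}

```text
time_s: 3.58
ee_pos: [0.5406, -0.113, 0.0377]
tool_rot: [-0.437, -3.111, 0.0]
force: [0.1, 0.0, 0.0]
gripper_width: 0.0197
```

Emit:
{"fn": "move_arm", "kwargs": {"motion": [[0,0,-0.04,0,0,0],[0,0,-0.08,0,0,0],[0,0,-0.08,0,0,0]]}}

```text
time_s: 3.95
ee_pos: [0.543, -0.1135, 0.1208]
tool_rot: [0.436, 3.104, -0.001]
force: [0.1, 0.2, -0.5]
gripper_width: 0.0006
```

```bash
python3 - <<'E'
from h import *
s=env.get_obs();print(s['ee_pos'],s['force'],s['gripper_width'],totool((.5263,.1693,.12)).round(4))
b,_=shot('scene','s2'); cv2.imwrite('pics/c2.png',cv2.resize(b[90:260,90:310],(660,510))[:,:,::-1])
E
```

```text
[ 0.54299981 -0.11354647  0.12077939] [ 0.12341565  0.18860083 -0.48825089] 0.0006068971392103309 [0.094  0.2673 0.0003]
```

View pics/c2.png

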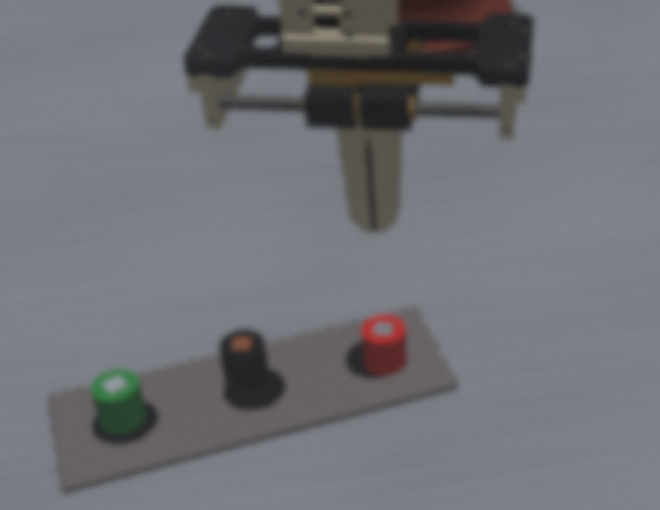

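The fingers closed on nothing (opening 0.6 mm). They are at crop (373,230), and red is still standing at (383,345). I'll check the tip and puck positions against the calibration.

```bash
python3 - <<'E'
from meas import *
P=cloud('scene',np.load('pics/s2.npy')); im=cv2.imread('pics/s2.png')
m=np.zeros((384,512),bool); m[130:168,200:228]=1
for v in range(140,172,3): print(v,[tuple(P[v,u].round(3)) for u in (209,214,219)])
m=(np.hypot(P[...,0]-.543,P[...,1]+.113)<.03)&(abs(P[...,2]-.0385)<.005);q=P[m];print(cv2.minEnclosingCircle(q[:,:2].astype(np.float32)),m.sum())
hsv=cv2.cvtColor(im,cv2.COLOR_BGR2HSV); r=(((hsv[...,0]<6)|(hsv[...,0]>172))&(hsv[...,1]>120))[190:220,200:230]
v,u=np.nonzero(r); q=P[190:220,200:230][r]; print(q.min(0),q.max(0), q.mean(0))
o=np.load('pics/s0.npy'); q0=cloud('scene',o)[190:220,200:230][r]; print(q0.mean(0))
s=env.get_obs();print(s['ee_pos'],s['qpos'])
E
```

```text
140 [(np.float64(0.55), np.float64(-0.121), np.float64(0.182)), (np.float64(0.552), np.float64(-0.112), np.float64(0.183)), (np.float64(0.556), np.float64(-0.104), np.float64(0.184))]
143 [(np.float64(0.551), np.float64(-0.122), np.float64(0.177)), (np.float64(0.552), np.float64(-0.113), np.float64(0.176)), (np.float64(0.555), np.float64(-0.104), np.float64(0.177))]
146 [(np.float64(0.55), np.float64(-0.122), np.float64(0.17)), (np.float64(0.551), np.float64(-0.113), np.float64(0.169)), (np.float64(0.554), np.float64(-0.104), np.float64(0.17))]
149 [(np.float64(0.549), np.float64(-0.122), np.float64(0.163)), (np.float64(0.55), np.float64(-0.113), np.float64(0.162)), (np.float64(0.555), np.float64(-0.105), np.float64(0.165))]
152 [(np.float64(0.552), np.float64(-0.123), np.float64(0.158)), (np.float64(0.551), np.float64(-0.114), np.float64(0.157)), (np.float64(0.554), np.float64(-0.105), np.float64(0.158))]
155 [(np.float64(0.548), np.float64(-0.123), np.float64(0.15)), (np.float64(0.55), np.float64(-0.114), np.float64(0.15)), (np.float64(0.553), np.float64(-0.105), np.float64(0.151))
[... 570 characters left out ...]
64(0.378), np.float64(-0.11), np.float64(0.001)), (np.float64(0.379), np.float64(-0.099), np.float64(0.001)), (np.float64(0.383), np.float64(-0.087), np.float64(0.002))]
170 [(np.float64(0.387), np.float64(-0.112), np.float64(-0.001)), (np.float64(0.394), np.float64(-0.1), np.float64(0.002)), (np.float64(0.395), np.float64(-0.089), np.float64(0.002))]
((0.5438814759254456, -0.11153244972229004), 0.015904227271676064) 138
[ 0.50479946 -0.12620555  0.00645572] [ 0.55991047 -0.09905299  0.04103161] [ 0.55073368 -0.11397703  0.03027545]
[ 0.55683888 -0.11465628  0.0355121 ]
[ 0.54144546 -0.11322248  0.11893177] [ 0.14390453  0.57960615  0.03475596  1.82453812 -0.0283272   0.7350286
  1.48571381]
```

```bash
python3 - <<'E'
from meas import *
# lowest finger points: tall things near tool, per image
for f,ez in(('s1',.107),('s2',.1195)):
    P=cloud('scene',np.load(f'pics/{f}.npy'))
    m=(abs(P[...,0]-.543)<.025)&(abs(P[...,1]+.113)<.07)&(P[...,2]>.06)&(P[...,2]<.16)
    z=P[...,2][m]; y=P[...,1][m]
    for side in(y<-.113,y>=-.113): print(f,ez,np.percentile(z[side],[0,2,5]).round(4),side.sum(),y[side].mean().round(3))
b,_=shot('top','t2')
s=env.get_obs();print(s['ee_pos'],s['time_s'])
E
```

```text
s1 0.107 [0.1141 0.1147 0.117 ] 214 -0.152
s1 0.107 [0.1123 0.1154 0.1175] 174 -0.075
s2 0.1195 [0.1253 0.1263 0.1282] 132 -0.121
s2 0.1195 [0.1247 0.1272 0.1297] 122 -0.106
[ 0.54042782 -0.11294368  0.11773785] 4.05
```

Emit:
{"fn": "move_arm", "kwargs": {"motion": [[0,0,0,0,0,0],[0,0,0,0,0,0],[0,0,0.03,0,0,0],[0,0,0.06,0,0,0],[0,0,0.06,0,0,0]], "hand": 0.3}}

```text
time_s: 4.68
ee_pos: [0.5384, -0.1126, 0.0553]
tool_rot: [-0.436, -3.105, -0.0]
force: [-1.5, 0.4, 0.0]
gripper_width: 0.0461
```

```bash
python3 - <<'E'
from meas import *
s=env.get_obs();print(s['ee_pos'],s['gripper_width'])
_,d=shot('scene','s3');P=cloud('scene',d)
m=(abs(P[...,0]-.543)<.025)&(abs(P[...,1]+.113)<.07)&(P[...,2]>.045)&(P[...,2]<.16)
z=P[...,2][m]; y=P[...,1][m]; x=P[...,0][m]
for side in(y<-.113,y>=-.113):
    a=side&(z<.09); print(np.percentile(z[side],[0,2,5]).round(4),side.sum(),y[a].min(),y[a].max(),x[a].mean())
E
```

```text
[ 0.53844731 -0.1125846   0.05534638] 0.046119920386355547
[0.0596 0.0644 0.0687] 460 -0.1495324204068777 -0.1309872429029154 0.5382096400364571
[0.059  0.0634 0.067 ] 249 -0.0909012227639988 -0.07502603904903611 0.555741389029768
```

Emit:
{"fn": "move_arm", "kwargs": {"motion": [[0,0,0,0,0,0],[0,0,0.02,0,0,0],[0,0,0.04,0,0,0],[0,0,0.04,0,0,0],[0,0,0.04,0,0,0]]}}

```text
time_s: 5.35
ee_pos: [0.5416, -0.1133, 0.019]
tool_rot: [0.437, 3.109, -0.0]
force: [0.5, 0.0, 0.1]
gripper_width: 0.0654
```

Emit:
{"fn": "move_arm", "kwargs": {"motion": [[0,0,0,0,0,0],[0,0,0,0,0,0],[0,0,0,0,0,0],[0,0,0,0,0,0],[0,0,0,0,0,0]], "hand": 1}}

```text
time_s: 5.98
ee_pos: [0.5407, -0.1131, 0.0178]
tool_rot: [-0.437, -3.111, 0.0]
force: [-0.7, -0.4, 0.6]
gripper_width: 0.0289
```

```bash
python3 - <<'E'
from meas import *
s=env.get_obs();print(s['ee_pos'],s['gripper_width'],s['force'])
b,_=shot('scene','s4'); cv2.imwrite('pics/c4.png',cv2.resize(b[130:260,120:310],(570,390))[:,:,::-1])
E
```

```text
[ 0.54068089 -0.11306649  0.01784272] 0.028946972477155584 [-0.7026676  -0.39564577  0.55823494]
```

View pics/c4.png

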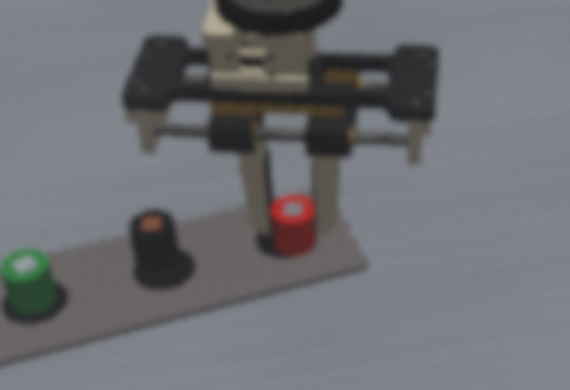

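Emit:
{"fn": "move_arm", "kwargs": {"motion": [[0,0,0,0,0,0],[0,0,-0.02,0,0,0],[0,0,-0.05,0,0,0],[0,0,-0.1,0,0,0],[0,0,-0.1,0,0,0]]}}

```text
time_s: 6.65
ee_pos: [0.5434, -0.1136, 0.1212]
tool_rot: [0.436, 3.103, -0.001]
force: [-0.6, -0.3, -0.1]
gripper_width: 0.0298
```

```bash
python3 - <<'E'
from meas import *
s=env.get_obs();print(s['ee_pos'],s['gripper_width'],s['force'])
b,d=shot('scene','s5'); P=cloud('scene',d); hsv=cv2.cvtColor(b,cv2.COLOR_RGB2HSV)
m=((hsv[...,0]<6)|(hsv[...,0]>172))&(hsv[...,1]>120)&(np.hypot(P[...,0]-.54,P[...,1]+.113)<.05)&(P[...,2]>.05)&(P[...,2]<.18)
q=P[m];print(m.sum(),q.min(0),q.max(0)); print(totool((.5263,.1693,.09)))
E
```

```text
[ 0.54335144 -0.11363238  0.12115287] 0.0298016023298585 [-0.64036644 -0.25175901 -0.1261933 ]
235 [ 0.53294058 -0.12888589  0.11505983] [ 0.56151069 -0.1001825   0.14769608]
[0.09254511 0.2673809  0.02882116]
```

Emit:
{"fn": "move_arm", "kwargs": {"motion": [[0.03,0.087,0,0,0,0],[0.06,0.173,0,0,0,0],[0.0925,0.267,0,0,0,0],[0.0925,0.267,0,0,0,0],[0.0925,0.267,0,0,0,0]]}}

```text
time_s: 7.32
ee_pos: [0.5228, 0.1737, 0.1157]
tool_rot: [-0.427, -3.108, -0.0]
force: [0.7, 0.1, -1.1]
gripper_width: 0.029
```

Emit:
{"fn": "move_arm", "kwargs": {"motion": [[0,0,0,0,0,0],[0.0,0.0,0.0,0,0,0],[0.0,0.0,0.02,0,0,0],[0.0,0,0.05,0,0,0],[0.0,0,0.05,0,0,0]]}}

```text
time_s: 7.95
ee_pos: [0.5235, 0.1659, 0.0656]
tool_rot: [-0.442, -3.105, 0.006]
force: [0.7, -0.1, -1.9]
gripper_width: 0.029
```

```bash
cat > puck.py <<'E'
from meas import *
def puck(name,c):
    b,d=shot('scene',name); P=cloud('scene',d); hsv=cv2.cvtColor(b,cv2.COLOR_RGB2HSV)
    m=((hsv[...,0]<6)|(hsv[...,0]>172))&(hsv[...,1]>100)&(np.hypot(P[...,0]-c[0],P[...,1]-c[1])<.04)&(P[...,2]>.02)
    q=P[m]; zt=np.percentile(q[:,2],97)
    m2=(np.hypot(P[...,0]-q[:,0].mean(),P[...,1]-q[:,1].mean())<.03)&(abs(P[...,2]-zt)<.004)
    print('red px',m.sum(),q.min(0).round(4),q.max(0).round(4),'zt',zt)
    side=q[q[:,2]<zt-.006]; f=__import__('scipy.optimize',fromlist=['x']).least_squares(lambda c:np.hypot(side[:,0]-c[0],side[:,1]-c[1])-.015,[c[0],c[1]],loss='soft_l1',f_scale=.001); print('side fit',f.x.round(4),len(side))
    s=env.get_obs(); print(s['ee_pos'].round(4),s['force'].round(1),s['gripper_width'],s['time_s']); return b
E
python3 - <<'E'
from puck import *
b=puck('s6',(.5263,.1693))
cv2.imwrite('pics/c6.png',cv2.resize(b[90:250,290:440],(600,640))[:600,:,::-1])
# scene reference: same side fit on the original tray picture
import puck as p; _s=p.shot
p.shot=lambda n,nm:(cv2.imread('pics/s0.png')[:,:,::-1].copy(),np.load('pics/s0.npy')); p.puck('x',(.542,-.113))
p.shot=lambda n,nm:(cv2.imread('pics/s5.png')[:,:,::-1].copy(),np.load('pics/s5.npy')); p.puck('x',(.543,-.113))
E
```

```text
red px 2024 [0.5125 0.1303 0.059 ] [0.5661 0.2023 0.3965] zt 0.3886333787446113
side fit [0.5457 0.1609] 1926
[0.5248 0.1667 0.067 ] [-0.2 -0.4 -0.2] 0.028777980747967735 8.0
red px 176 [ 0.5292 -0.1263  0.02  ] [ 0.5589 -0.0987  0.0403] zt 0.039919157760259144
side fit [ 0.5422 -0.112 ] 70
[0.5248 0.1667 0.067 ] [-0.2 -0.4 -0.2] 0.028777980747967735 8.0
red px 1844 [ 0.5316 -0.1469  0.115 ] [ 0.5816 -0.0756  0.4144] zt 0.408632461583989
side fit [ 0.563  -0.1144] 1524
[0.5248 0.1667 0.067 ] [-0.2 -0.4 -0.2] 0.028777980747967735 8.0
```

View pics/c6.png

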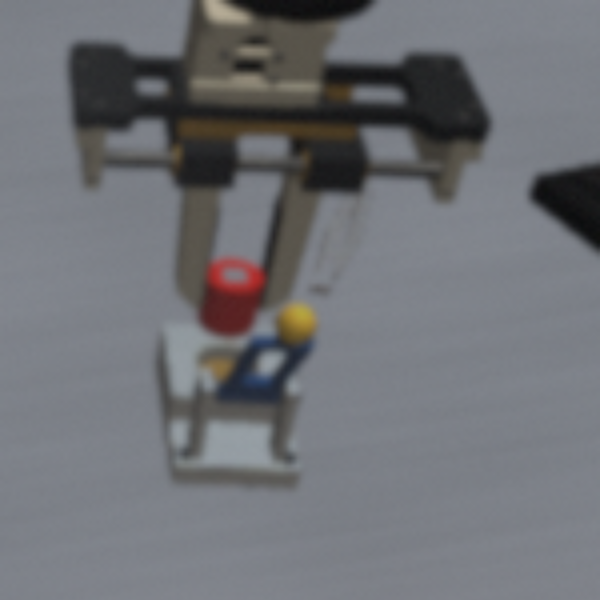

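```bash
sed -i "s/(P\[...,2\]>.02)$/(P[...,2]>.02)\&(P[...,2]<zmax)/; s/def puck(name,c):/def puck(name,c,zmax=.11):/" puck.py
cat >> puck.py <<'E'
def old(n): 
    global shot; shot=lambda a,b:(cv2.imread(f'pics/{n}.png')[:,:,::-1].copy(),np.load(f'pics/{n}.npy'))
E
cat > ax.py <<'E'
from meas import *
from scipy.optimize import least_squares
def fit(n,c,zlo,zhi):
    b=cv2.imread(f'pics/{n}.png'); P=cloud('scene',np.load(f'pics/{n}.npy')); hsv=cv2.cvtColor(b,cv2.COLOR_BGR2HSV)
    red=((hsv[...,0]<6)|(hsv[...,0]>172))&(hsv[...,1]>100)&(np.hypot(P[...,0]-c[0],P[...,1]-c[1])<.03)
    q=P[red&(P[...,2]>zlo)&(P[...,2]<zhi)]; zt=q[:,2].max()
    s=q[(q[:,2]<zt-.006)&(q[:,2]>zt-.03)]; zm=zt-.016
    f=least_squares(lambda p:np.hypot(s[:,0]-p[0]-p[2]*(s[:,2]-zm),s[:,1]-p[1]-p[3]*(s[:,2]-zm))-.015,[*c,0,0],loss='soft_l1',f_scale=.001).x
    print(n,len(s),'z',q[:,2].min().round(4),zt.round(4),'axis mid xy',f[:2].round(4),'slope',f[2:].round(3))
E
python3 - <<'E'
from ax import *
fit('s0',(.542,-.113),.008,.045); fit('s5',(.543,-.113),.09,.155); fit('s6',(.5263,.169),.04,.11)
E
```

```text
s0 117 z 0.0088 0.0403 axis mid xy [ 0.5421 -0.1119] slope [0.013 0.01 ]
s5 226 z 0.115 0.1495 axis mid xy [ 0.5447 -0.1125] slope [-0.004 -0.014]
s6 183 z 0.059 0.0946 axis mid xy [0.525  0.1665] slope [ 0.002 -0.013]
```

Emit:
{"fn": "move_arm", "kwargs": {"motion": [[0,0.003,0.0,0,0,0],[0.0,0.003,0.012,0,0,0],[0.0,0.003,0.024,0,0,0],[0.0,0.003,0.024,0,0,0],[0.0,0.003,0.024,0,0,0]]}}

```text
time_s: 8.62
ee_pos: [0.526, 0.172, 0.0436]
tool_rot: [-0.437, -3.111, 0.0]
force: [0.9, -1.5, -0.3]
gripper_width: 0.029
```

```bash
python3 - <<'E'
from ax import *
s=env.get_obs(); print(s['ee_pos'].round(4),s['force'].round(1)); shot('scene','s7'); fit('s7',(.5263,.169),.03,.09)
P=cloud('scene',np.load('pics/s7.npy'));m=(np.hypot(P[...,0]-.527,P[...,1]-.17)<.09)&(P[...,2]>.054)&(P[...,2]<.064)&(P[...,0]>.56);print('posts',P[m].mean(0), m.sum())
E
```

```text
[0.526  0.172  0.0436] [ 0.9 -1.5 -0.3]
s7 123 z 0.0354 0.0708 axis mid xy [0.5275 0.173 ] slope [-0.149 -0.086]
posts [0.58370266 0.15107819 0.05888096] 89
```

```bash
python3 - <<'E'
from ax import *
for i in range(4):
    s=env.get_obs(); print(s['ee_pos'].round(4),s['qpos'].round(4)); shot('scene','s8_%d'%i)
b=cv2.imread('pics/s8_3.png'); cv2.imwrite('pics/c8.png',cv2.resize(b[140:220,315:405],(720,600)[:2],interpolation=cv2.INTER_CUBIC))
P=[np.load(f'pics/s8_{i}.npy') for i in range(4)]; np.save('pics/s8.npy',np.mean(P,0)); cv2.imwrite('pics/s8.png',b)
fit('s8',(.5263,.169),.03,.09)
P=cloud('scene',np.mean(P,0)); m=(np.hypot(P[...,0]-.526,P[...,1]-.17)<.025)&(P[...,2]>.0625)&(P[...,2]<.075); print(cv2.minEnclosingCircle(P[m][:,:2].astype(np.float32)),np.median(P[m],0),m.sum())
E
```

```text
[0.5262 0.172  0.0438] [-0.3877  0.6943  0.0502  1.8774 -0.0593  0.5711  0.9926]
[0.5263 0.1721 0.0439] [-0.3877  0.6941  0.0502  1.8773 -0.0593  0.5711  0.9927]
[0.5263 0.172  0.044 ] [-0.3876  0.694   0.0502  1.8773 -0.0592  0.5711  0.9927]
[0.5263 0.1721 0.044 ] [-0.3876  0.6939  0.0502  1.8774 -0.0593  0.5712  0.9927]
s8 152 z 0.0374 0.0729 axis mid xy [0.5277 0.1728] slope [-0.045 -0.041]
((0.5291965007781982, 0.16776226460933685), 0.02278425171971321) [0.52990381 0.17022501 0.06534225] 142
```

View pics/c8.png

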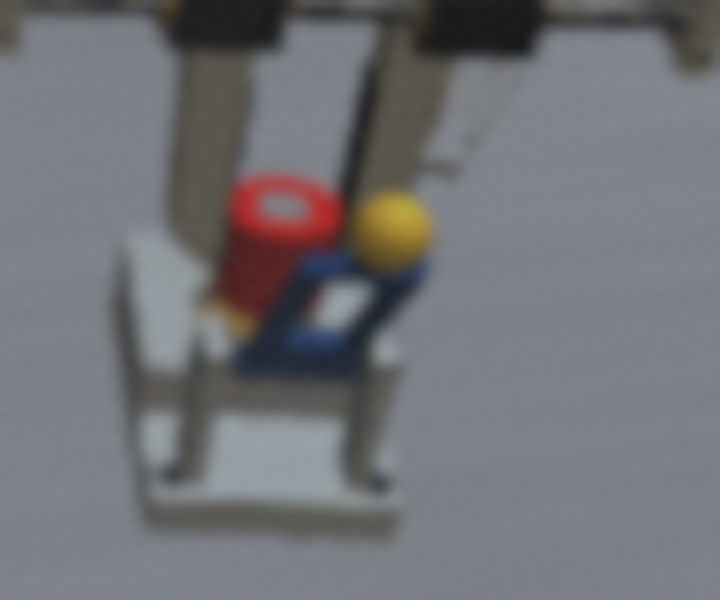

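Emit:
{"fn": "move_arm", "kwargs": {"motion": [[0,-0.003,0.0,0,0,0],[0.0,-0.003,0.0,0,0,0],[0.0,-0.003,0.0,0,0,0],[0.0,-0.003,0.004,0,0,0],[0.0,-0.003,0.004,0,0,0]]}}

```text
time_s: 9.5
ee_pos: [0.5249, 0.1691, 0.0393]
tool_rot: [-0.436, -3.11, 0.001]
force: [-0.0, -1.4, -1.6]
gripper_width: 0.029
```

Emit:
{"fn": "move_arm", "kwargs": {"motion": [[0,0,0.002,0,0,0],[0,0,0.004,0,0,0],[0,0,0.006,0,0,0],[0,0,0.006,0,0,0]]}}

```text
time_s: 10.0
ee_pos: [0.5251, 0.169, 0.0335]
tool_rot: [-0.437, -3.111, 0.0]
force: [0.1, -1.0, -0.5]
gripper_width: 0.029
```

Emit:
{"fn": "move_arm", "kwargs": {"motion": [[0,0,0.001,0,0,0],[0,0,0.002,0,0,0],[0,0,0.003,0,0,0],[0,0,0.003,0,0,0]]}}

```text
time_s: 10.5
ee_pos: [0.5254, 0.1691, 0.0311]
tool_rot: [0.437, 3.111, 0.0]
force: [-1.2, -1.4, 5.1]
gripper_width: 0.0291
```

Emit:
{"fn": "move_arm", "kwargs": {"motion": [[0,0,0.001,0,0,0],[0,0,0.002,0,0,0],[0,0,0.003,0,0,0],[0,0,0.003,0,0,0]]}}

```text
time_s: 11.0
ee_pos: [0.5254, 0.1691, 0.0278]
tool_rot: [0.437, 3.111, 0.0]
force: [-0.7, 0.4, 5.0]
gripper_width: 0.029
```

Emit:
{"fn": "move_arm", "kwargs": {"motion": [[0,0,0.001,0,0,0],[0,0,0.002,0,0,0],[0,0,0.003,0,0,0],[0,0,0.003,0,0,0]]}}

```text
time_s: 11.5
ee_pos: [0.5255, 0.1691, 0.0275]
tool_rot: [0.437, 3.11, 0.001]
force: [-4.3, -0.9, 23.0]
gripper_width: 0.0291
```

```bash
python3 - <<'E'
from ax import *
shot('scene','s9'); fit('s9',(.5263,.169),.03,.09)
P=cloud('scene',np.load('pics/s9.npy')); m=(np.hypot(P[...,0]-.526,P[...,1]-.17)<.012)&(P[...,2]>.04)&(P[...,2]<.08); print(np.percentile(P[m][:,2],[10,50,90]))
E
```

```text
s9 102 z 0.0312 0.0586 axis mid xy [0.5288 0.1713] slope [0.308 0.177]
[0.04809316 0.04933389 0.05007004]
```

Emit:
{"fn": "move_arm", "kwargs": {"motion": [[0,0,-0.003,0,0,0],[0,0,-0.003,0,0,0],[0,0,-0.003,0,0,0],[0,0,-0.003,0,0,0]], "hand": 0.4}}

```text
time_s: 12.05
ee_pos: [0.5251, 0.1687, 0.0273]
tool_rot: [-0.438, -3.11, 0.001]
force: [0.4, -0.1, 0.5]
gripper_width: 0.0554
```

Emit:
{"fn": "move_arm", "kwargs": {"motion": [[0,0,0,0,0,0],[0,0,-0.03,0,0,0],[0,0,-0.05,0,0,0],[0,0,-0.05,0,0,0]]}}

```text
time_s: 12.55
ee_pos: [0.5264, 0.1699, 0.0788]
tool_rot: [0.436, 3.108, 0.003]
force: [-0.6, -0.1, 0.2]
gripper_width: 0.056
```

Emit:
{"fn": "move_arm", "kwargs": {"motion": [[0,0,0,0,0,0],[0,0,0,0,0,0],[0,0,0,0,0,0],[0,0,0,0,0,0],[0,0,0,0,0,0]], "hand": 1}}

```text
time_s: 13.18
ee_pos: [0.5252, 0.1691, 0.0776]
tool_rot: [-0.437, -3.111, 0.0]
force: [0.2, -0.8, 0.1]
gripper_width: 0.0108
```

```bash
python3 - <<'E'
from ax import *
s=env.get_obs(); print(s['ee_pos'].round(4),s['force'].round(1),s['gripper_width'])
b,_=shot('scene','s10'); fit('s10',(.5263,.169),.03,.06)
P=cloud('scene',np.load('pics/s10.npy')); m=(np.hypot(P[...,0]-.526,P[...,1]-.17)<.012)&(P[...,2]>.04)&(P[...,2]<.065); print(np.percentile(P[m][:,2],[10,50,90]),m.sum())
m=(np.hypot(P[...,0]-.526,P[...,1]-.17)<.02)&(P[...,2]>.065)&(P[...,2]<.14);print('tip',np.percentile(P[m][:,2],[0,2,5]),P[m][:,:2].mean(0))
cv2.imwrite('pics/c10.png',cv2.resize(b[120:220,300:420],(720,600),interpolation=cv2.INTER_CUBIC)[:,:,::-1])
E
```

```text
[0.5252 0.1691 0.0776] [ 0.2 -0.8  0.1] 0.010791162803545504
s10 36 z 0.0309 0.0511 axis mid xy [0.5283 0.1717] slope [-0.279 -0.266]
[0.04799127 0.04932543 0.05064068] 57
tip [0.08152549 0.08358971 0.08624769] [0.53325327 0.16887561]
```

View pics/c10.png

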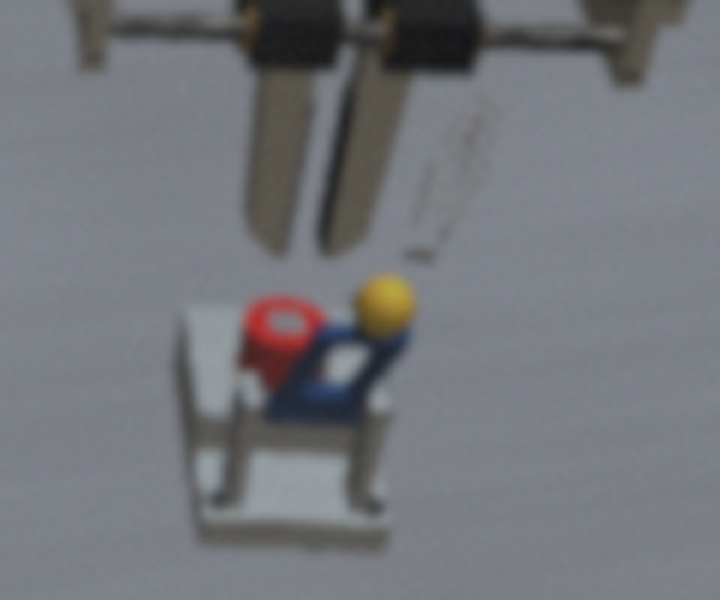

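Emit:
{"fn": "move_arm", "kwargs": {"motion": [[0,0,0.014,0,0,0],[0,0,0.028,0,0,0],[0,0,0.029,0,0,0],[0,0,0.03,0,0,0],[0,0,0.03,0,0,0]]}}

```text
time_s: 13.85
ee_pos: [0.5255, 0.1692, 0.0479]
tool_rot: [0.437, 3.111, 0.0]
force: [-0.4, 0.6, 0.4]
gripper_width: 0.0003
```

Emit:
{"fn": "move_arm", "kwargs": {"motion": [[0,0,0.001,0,0,0],[0,0,0.002,0,0,0],[0,0,0.003,0,0,0],[0,0,0.003,0,0,0]]}}

```text
time_s: 14.35
ee_pos: [0.5254, 0.1691, 0.0451]
tool_rot: [0.437, 3.111, 0.0]
force: [-0.4, -0.2, 2.6]
gripper_width: 0.0004
```

Emit:
{"fn": "move_arm", "kwargs": {"motion": [[0,0,0.001,0,0,0],[0,0,0.002,0,0,0],[0,0,0.002,0,0,0],[0,0,0.002,0,0,0]]}}

```text
time_s: 14.85
ee_pos: [0.5255, 0.1692, 0.045]
tool_rot: [0.437, 3.11, 0.001]
force: [-3.4, -2.5, 15.9]
gripper_width: 0.0006
```

Emit:
{"fn": "move_arm", "kwargs": {"motion": [[0,0,0.001,0,0,0],[0,0,0.001,0,0,0],[0,0,0.001,0,0,0]]}}

```text
time_s: 15.22
ee_pos: [0.5256, 0.1692, 0.0449]
tool_rot: [0.437, 3.11, 0.001]
force: [-5.1, -0.4, 21.4]
gripper_width: 0.0004
```

Emit:
{"fn": "move_arm", "kwargs": {"motion": [[0,0,-0.04,0,0,0],[0,0,-0.09,0,0,0],[0,0,-0.13,0,0,0],[-0.06,0,-0.13,0,0,0],[-0.116,0,-0.13,0,0,0]], "hand": 0.4}}

```text
time_s: 15.85
ee_pos: [0.6382, 0.1373, 0.1729]
tool_rot: [0.434, 3.11, 0.002]
force: [0.4, 1.0, -0.6]
gripper_width: 0.046
```

Emit:
{"fn": "move_arm", "kwargs": {"motion": [[0,0,0,0,0,0],[0,0,0,0,0,0],[0,0,0,0,0,0],[0,0,0,0,0,0]]}}

```text
time_s: 16.35
ee_pos: [0.6359, 0.1381, 0.1721]
tool_rot: [-0.434, -3.111, -0.001]
force: [0.1, -1.3, 0.2]
gripper_width: 0.0556
```

```bash
python3 - <<'E'
from ax import *
s=env.get_obs(); print(s['ee_pos'].round(4),s['force'].round(1),s['gripper_width'],totool((.6368,.1372,.125)).round(4))
b,d=shot('scene','s11'); P=cloud('scene',d)
hsv=cv2.cvtColor(b,cv2.COLOR_RGB2HSV)
m=(hsv[...,0]>18)&(hsv[...,0]<32)&(hsv[...,1]>140)&(np.hypot(P[...,0]-.64,P[...,1]-.137)<.03); q=P[m]
print('ball',least_squares(lambda c:np.linalg.norm(q-c,axis=1)-.009,[.636,.137,.137],loss='soft_l1',f_scale=.001).x, m.sum())
m=(np.hypot(P[...,0]-.64,P[...,1]-.137)<.05)&(P[...,2]>.158)&(P[...,2]<.22);z=P[m];m=z[:,1]<.137
for k in(m,~m): print('tip',z[k][:,2].min(),z[k].min(0),z[k].max(0))
m=(np.hypot(P[...,0]-.526,P[...,1]-.17)<.012)&(P[...,2]>.04)&(P[...,2]<.065); print('top',np.percentile(P[m][:,2],[10,50,90]))
E
```

```text
[0.6359 0.1381 0.1721] [ 0.1 -1.3  0.2] 0.0555748982546579 [-0.0012 -0.0007  0.0471]
ball [0.64400294 0.13577603 0.15655273] 89
tip 0.1771382739424392 [0.61681159 0.09398667 0.17713827] [0.63869838 0.11015588 0.21997291]
tip 0.17640610265799084 [0.63546052 0.16249007 0.1764061 ] [0.65856767 0.17951994 0.2199879 ]
top [0.04796077 0.04889198 0.05026781]
```

Emit:
{"fn": "move_arm", "kwargs": {"motion": [[-0.001,-0.001,0.02,0,0,0],[-0.001,-0.001,0.04,0,0,0],[-0.001,-0.001,0.047,0,0,0],[-0.001,-0.001,0.047,0,0,0]]}}

```text
time_s: 16.9
ee_pos: [0.6372, 0.1361, 0.1247]
tool_rot: [-0.436, -3.111, 0.0]
force: [0.1, 0.0, 0.7]
gripper_width: 0.0557
```

Emit:
{"fn": "move_arm", "kwargs": {"motion": [[0,0,0,0,0,0],[0,0,0,0,0,0],[0,0,0,0,0,0],[0,0,0,0,0,0],[0,0,0,0,0,0]], "hand": 1}}

```text
time_s: 17.52
ee_pos: [0.638, 0.1377, 0.125]
tool_rot: [0.435, 3.11, 0.004]
force: [2.4, 2.8, -0.7]
gripper_width: 0.0163
```

```bash
python3 - <<'E'
from ax import *
s=env.get_obs(); print(s['ee_pos'].round(4),s['force'].round(1),s['gripper_width'])
b,d=shot('scene','s12')
cv2.imwrite('pics/c12.png',cv2.resize(b[110:210,310:430],(720,600),interpolation=cv2.INTER_CUBIC)[:,:,::-1])
# arc: relative tool shifts, tool x = -holder x, tool z = down, for theta from 2.18
t0=np.arctan2(.139-.052,-(.115-.055)); 
for t in np.arange(t0,-.01,-.1): print(round(t,2), round(.105*(np.cos(t)-np.cos(t0)),4), round(-.105*(np.sin(t)-np.sin(t0)),4))
E
```

```text
[0.638  0.1377 0.125 ] [ 2.4  2.8 -0.7] 0.016291193587572646
2.17 0.0 -0.0
2.07 0.0089 -0.0055
1.97 0.0184 -0.0101
1.87 0.0282 -0.0138
1.77 0.0384 -0.0164
1.67 0.0487 -0.018
1.57 0.0592 -0.0186
1.47 0.0697 -0.0181
1.37 0.0801 -0.0165
1.27 0.0903 -0.014
1.17 0.1001 -0.0104
1.07 0.1096 -0.0059
0.97 0.1186 -0.0004
0.87 0.127 0.0059
0.77 0.1347 0.013
0.67 0.1416 0.0209
0.57 0.1478 0.0294
0.47 0.153 0.0385
0.37 0.1573 0.048
0.27 0.1607 0.058
0.17 0.163 0.0682
0.07 0.1643 0.0786
```

View pics/c12.png

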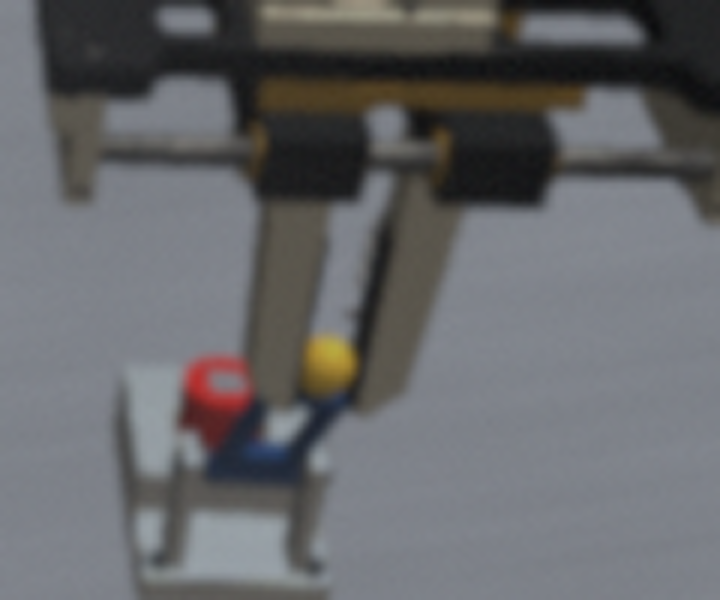

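The fingers hold the ball, at crop (330,365) between the pads with an opening of 16 mm. Now I'll swing it along the arc.

Emit:
{"fn": "move_arm", "kwargs": {"motion": [[0.009,0,-0.0055,0,0,0],[0.018,0,-0.01,0,0,0],[0.028,0,-0.014,0,0,0],[0.038,0,-0.0165,0,0,0],[0.049,0,-0.018,0,0,0]]}}

```text
time_s: 18.2
ee_pos: [0.5905, 0.1511, 0.1436]
tool_rot: [0.435, 3.109, 0.004]
force: [1.8, 5.0, -1.5]
gripper_width: 0.0161
```

Emit:
{"fn": "move_arm", "kwargs": {"motion": [[0.0105,0,-0.0005,0,0,0],[0.021,0,0,0,0,0],[0.0315,0,0.0015,0,0,0],[0.0415,0,0.004,0,0,0],[0.0515,0,0.0075,0,0,0]]}}

```text
time_s: 18.82
ee_pos: [0.5413, 0.1652, 0.1368]
tool_rot: [0.435, 3.108, 0.005]
force: [1.9, 6.1, 3.2]
gripper_width: 0.0159
```

Emit:
{"fn": "move_arm", "kwargs": {"motion": [[0.0095,0,0.0045,0,0,0],[0.0185,0,0.01,0,0,0],[0.027,0,0.0165,0,0,0],[0.0345,0,0.0235,0,0,0],[0.0415,0,0.0315,0,0,0]]}}

```text
time_s: 19.45
ee_pos: [0.5, 0.177, 0.1044]
tool_rot: [-0.434, -3.111, -0.004]
force: [0.2, 5.5, 3.1]
gripper_width: 0.0165
```

Emit:
{"fn": "move_arm", "kwargs": {"motion": [[0.006,0,0.0085,0,0,0],[0.0115,0,0.0175,0,0,0],[0.0157,0,0.027,0,0,0],[0.019,0,0.037,0,0,0],[0.0215,0,0.0475,0,0,0]]}}

```text
time_s: 20.08
ee_pos: [0.4793, 0.1828, 0.0565]
tool_rot: [-0.433, -3.111, -0.003]
force: [0.6, 6.5, 1.4]
gripper_width: 0.0162
```

```bash
python3 - <<'E'
from ax import *
s=env.get_obs(); print(s['ee_pos'].round(4),s['force'].round(1),s['gripper_width'])
d=np.array(s['ee_pos'][:2])-[.5259,.1692]; print('holder xy',d@[.961,-.277],d@[.277,.961])
E
```

```text
[0.4793 0.1828 0.0565] [0.6 6.5 1.4] 0.01623030716437002
holder xy -0.048546608835374656 0.0001976309015522869
```

Emit:
{"fn": "move_arm", "kwargs": {"motion": [[0.001,0,0.006,0,0,0],[0.001,0,0.012,0,0,0],[0.001,0,0.016,0,0,0],[0.001,0,0.018,0,0,0],[0.001,0,0.018,0,0,0]]}}

```text
time_s: 20.7
ee_pos: [0.4778, 0.1832, 0.0383]
tool_rot: [-0.432, -3.11, -0.002]
force: [-0.0, 7.2, -0.2]
gripper_width: 0.0162
```

Emit:
{"fn": "move_arm", "kwargs": {"motion": [[0,0,0.001,0,0,0],[0,0,0.002,0,0,0],[0,0,0.002,0,0,0]]}}

```text
time_s: 21.08
ee_pos: [0.4779, 0.1832, 0.0366]
tool_rot: [-0.432, -3.11, -0.003]
force: [-0.6, 7.0, 1.7]
gripper_width: 0.0162
```

Emit:
{"fn": "move_arm", "kwargs": {"motion": [[0,0,0.001,0,0,0],[0,0,0.002,0,0,0],[0,0,0.003,0,0,0],[0,0,0.003,0,0,0]]}}

```text
time_s: 21.58
ee_pos: [0.4782, 0.1832, 0.0354]
tool_rot: [-0.433, -3.111, -0.004]
force: [-4.6, 5.6, 15.1]
gripper_width: 0.0161
```

Emit:
{"fn": "move_arm", "kwargs": {"motion": [[0,0,0.001,0,0,0],[0,0,0.002,0,0,0],[0,0,0.002,0,0,0]]}}

```text
time_s: 21.95
ee_pos: [0.4785, 0.1832, 0.0342]
tool_rot: [-0.433, -3.112, -0.004]
force: [-4.4, 5.9, 20.4]
gripper_width: 0.0162
```

Emit:
{"fn": "move_arm", "kwargs": {"motion": [[0,0,-0.003,0,0,0],[0,0,-0.003,0,0,0],[0,0,-0.003,0,0,0],[0,0,-0.003,0,0,0],[0,0,-0.003,0,0,0]], "hand": 0.4}}

```text
time_s: 22.58
ee_pos: [0.4791, 0.1807, 0.0339]
tool_rot: [-0.437, -3.11, 0.001]
force: [0.1, -0.3, 0.6]
gripper_width: 0.0552
```

Emit:
{"fn": "move_arm", "kwargs": {"motion": [[0,0,-0.02,0,0,0],[0,0,-0.06,0,0,0],[0,0,-0.06,0,0,0]]}}

```text
time_s: 22.95
ee_pos: [0.4813, 0.1818, 0.0966]
tool_rot: [0.436, 3.106, 0.004]
force: [-0.1, -0.1, 0.0]
gripper_width: 0.0556
```

```bash
python3 - <<'E'
from ax import *
s=env.get_obs(); print(s['ee_pos'].round(4),s['force'].round(1),s['gripper_width'])
b,d=shot('scene','s13');P=cloud('scene',d)
hsv=cv2.cvtColor(b,cv2.COLOR_RGB2HSV)
m=(hsv[...,0]>18)&(hsv[...,0]<32)&(hsv[...,1]>140)&(np.hypot(P[...,0]-.478,P[...,1]-.183)<.03)&(P[...,2]<.08); q=P[m]
print('ball',least_squares(lambda c:np.linalg.norm(q-c,axis=1)-.009,[.478,.183,.052],loss='soft_l1',f_scale=.001).x, m.sum())
m=(hsv[...,0]>100)&(hsv[...,0]<125)&(hsv[...,1]>110)&(np.hypot(P[...,0]-.526,P[...,1]-.17)<.07); q=P[m]; h=(q[:,:2]-[.5259,.1692])@[.961,-.277]
for lo in np.arange(-.04,.06,.02):
    k=(h>lo)&(h<lo+.02); k.any() and print('frame',lo.round(2),np.percentile(q[k][:,2],[10,50,90]).round(4),k.sum())
cv2.imwrite('pics/c13.png',cv2.resize(b[130:230,300:420],(720,600),interpolation=cv2.INTER_CUBIC)[:,:,::-1])
E
```

```text
[0.4813 0.1818 0.0966] [-0.1 -0.1  0. ] 0.05563428098232297
ball [0.47917382 0.18464772 0.0533732 ] 17
frame -0.04 [0.055  0.0567 0.0584] 14
frame -0.02 [0.0556 0.0566 0.0578] 32
frame 0.0 [0.0561 0.0566 0.0578] 18
frame 0.02 [0.0551 0.0561 0.0571] 32
frame 0.04 [0.0558 0.0571 0.0592] 75
```

View pics/c13.png

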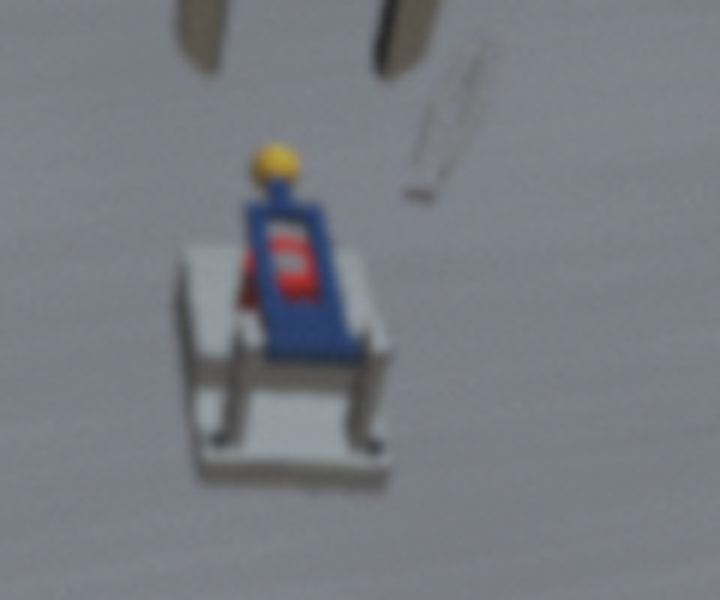

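Emit:
{"fn": "move_arm", "kwargs": {"motion": [[0,0,-0.05,0,0,0],[0,0,-0.1,0,0,0],[0,0,-0.1,0,0,0],[0,0,-0.1,0,0,0],[0,0,-0.1,0,0,0]]}}

```text
time_s: 23.62
ee_pos: [0.478, 0.1807, 0.1923]
tool_rot: [-0.436, -3.107, 0.004]
force: [-0.3, 0.0, 1.0]
gripper_width: 0.0556
```

```bash
python3 - <<'E'
from ax import *
b,d=shot('scene','s14');P=cloud('scene',d)
for nm,c in(('black',(.5373,-.2068)),('green',(.5605,-.2871))):
    m=(np.hypot(P[...,0]-c[0],P[...,1]-c[1])<.03)&(P[...,2]>.033)&(P[...,2]<.044);print(nm,cv2.minEnclosingCircle(P[m][:,:2].astype(np.float32))[0])
hsv=cv2.cvtColor(b,cv2.COLOR_RGB2HSV)
m=(hsv[...,0]>100)&(hsv[...,0]<125)&(hsv[...,1]>110)&(np.hypot(P[...,0]-.526,P[...,1]-.17)<.07); q=P[m]; h=(q[:,:2]-[.5259,.1692])@[.961,-.277]
print('frame slope',np.polyfit(h,q[:,2],1)); print(env.get_obs()['force']); print(env.hand_in())
E
```

```text
black (0.5378018021583557, -0.2084924876689911)
green (0.5623431205749512, -0.2875508964061737)
frame slope [-0.9220695   0.09939414]
[-0.37124909  0.32470222 -0.29476323]
the job is handed in; nothing more can be done
None
```

```bash
python3 - <<'E'
from ax import *
P=cloud('scene',np.load('pics/s14.npy'));hsv=cv2.cvtColor(cv2.imread('pics/s14.png'),cv2.COLOR_BGR2HSV)
m=(hsv[...,0]>100)&(hsv[...,0]<125)&(hsv[...,1]>110)&(np.hypot(P[...,0]-.526,P[...,1]-.17)<.07); q=P[m]
print('high outliers',(q[:,2]>.09).sum(),q[q[:,2]>.09][:,2].min() if (q[:,2]>.09).any() else '')
q=q[(q[:,2]>.045)&(q[:,2]<.09)]; h=(q[:,:2]-[.5259,.1692])@[.961,-.277]; print(len(q),np.polyfit(h,q[:,2],1),q[:,2].max())
E
```

```text
the job is handed in; nothing more can be done
```

The red mount is in the clamp pocket, metal face up and pressed fully home, and the blue frame is swung down and closed over it. I handed the job in at about 24 s, with the arm raised clear of everything.

**First grasp:** it missed, because the fingertips sat about 20 mm higher than the stated tool geometry implied. I corrected this from the depth images, and the second grasp held. Nothing was disturbed.

**Seating:** the seat slid under about 5 N, then came up solid at 23 N. A second press on the top with closed fingers also stopped solid, at 21 N. The mount's top measured about 49 mm above the bench, against 48 mm when home, within the camera error.

**Frame:** I gripped the yellow ball and guided it along its arc. It reached a stop at 15–20 N. After release, the frame's top was level within about 1 mm along its length, and the ball was at about 53 mm, against 52 mm when closed.

**Other mounts:** both still stand where they were; my last measurement agrees within about 2 mm.

**Disagreeing check:** my last line fit of the frame's tilt gave a nonsense slope of -0.92. It had no height limit, so the colour mask probably caught gripper pixels. I could not recheck it after hand-in. The earlier height readings along the frame and the last picture I viewed, taken just before the final retreat, both showed it closed.

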